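Put the cake decorator's hand tools back in their fitted case

ROBOT

A 7-joint arm with a two-finger parallel gripper is mounted at the origin on the work surface. World frame = base frame: x ahead of the robot, y to its left, z up, the work surface at z = 0. Lengths are in m, angles in rad, forces in N, time in s.
With the tool pointing down it reaches from about 0.4 to 0.85 m from the base axis. Payload 10.4 kg.
Tool frame: the origin (TCP) lies at the very end of the fingers, on their centre line; the grasp point (between the pads) lies 19 mm behind it; z points along the fingers, y is the line along which they close (so a half turn about z gives the same grasp; the last joint's range is limited). The gripper opens to 85 mm and grips with 20 to 120 N. Pads are 22 mm wide; open, the fingers measure 114 mm over their backs; the gripper's body (76 mm by 85 mm) begins 54 mm behind the grasp point. The pads swing forward as they close: fully open they stand 13 mm farther back than shut.
Start: joints at [1.193, 0.332, -0.065, 1.46, 0.022, 1.35, -0.088], TCP at [0.217, -0.586, 0.231] pointing down, gripper open.
Joint ranges: [-2.6, 2.6], [-0.5, 2.12], [-1.47, 1.34], [0.16, 2.42], [-1.27, 4.41], [0.06, 2.06], [-2.6, 2.6]. Speed limits (rad/s): [2.22, 2.22, 2.79, 2.79, 3.14, 3.14, 3.14].

INTERFACE

Orientations are given as a rotation vector (axis times angle).
In Python, from rig import * gives the robot as it stands. Calls block until the motion is done:
- move_pose(position, orientation): joint-space move of the TCP to a pose.
- servo_line(position, attitude=None, rate=0.15): straight line of the TCP; attitude=None keeps the orientation; rate is the mean speed in m/s.
- set_joints(angles): joint-space move.
- set_gripper(opening, f_grip=None): finger opening in m; f_grip is the grip in N (None keeps the last); returns when the fingers have stopped.
- wait(seconds).
- inverse_kinematics(position, orientation): joint angles nearest the present ones, or None.
- state(): the state.
- grab_frame(name): name is "side" or "top" or "wrist"; returns the picture (400x640x3 uint8, red, green, blue); there is no depth.
- calibration(name): a dict with "vfov" (degrees; the focal length in pixels is half the picture's height over the tangent of half this angle, whatever the lens; pixels are square), "cx", "cy" (the principal point, pixels), "k1" (the pictures are not rectified: a ray, as slopes to the right and down, at radius r is drawn at 1 + k1 r^2 times it, then the intrinsics apply), "world_from_camera" (4x4, takes a point from camera to world coordinates). Camera axes: x right, y down, z forward; pixel columns grow to the right and rows downward; lengths in m; the calibration is good to about 2 mm. A picture is of the moment at which its call begins: read the wrist's pose just before it. calibration takes no time and is no camera call; for the wrist camera it gives the pose at the moment of the call.
A pose or a line that the arm cannot do raises Unreachable and nothing moves.
- sign_off(): hands the job in; it is judged then, once.
The state is a dict: "clock": time; "q": joint angles; "dq": joint speeds; "joint_torque": joint torques, N m; "ee_pos": TCP position; "orientation": TCP orientation; "ft_force": force on the tool from outside, world axes, zero at the start; "torque": the same for the moment, N m; "gripper_width": finger opening in m; "finger_force": force on a finger pad.
Only numpy, scipy, OpenCV 4.12 (cv2) and the standard library are available. Lean on these libraries where they do the work, as an engineer would, in place of code of your own. Each camera call takes 0.05 s, during which the arm holds its last target. There are 200 camera calls.

TASK

Clear the counter: put the four hand tools (pastry wheel, slotted lifter, bench scraper and icing smoother) away in the open fitted case, each lying flat and fully down in the insert that is cut to its own shape, and let go of them. Leave the piping nozzle and the round cutter that stand among them where they are.

Things in the scene. Friction and masses are not known exactly. Their poses are not given: they have to be found in the camera images.
- pastry_wheel: Pastry wheel, 170 mm long: black handle, round fluted steel wheel. Origin: middle of outline, at the underside; x to the wheel, z up. Handle bar 22 mm wide (y), 24 high, x = -85 to 15 mm; wheel 54 mm across, axle at x = 58 mm, lying level 10 to 14 mm up. About 130 g, balances near x = 0; hold it across the handle near x = -20 mm.
- lifter: Slotted cake lifter, 176 mm long: black handle, square slotted steel blade. Origin: middle of outline, at the underside; x to the blade, z up. Handle bar 24 mm wide (y), 24 high, x = -88 to -2 mm; blade 60 mm wide, 3 thick, x = 15 to 88 mm, flat at the underside. About 130 g, balances near x = -8 mm; hold it across the handle near x = -22 mm.
- scraper: Bench scraper: rectangular steel blade, black grip along one long edge. Outline 120 (x) by 86 (y) mm. Origin: middle of outline, at the underside; z up. Blade 2.5 mm thick, y = -19 to 43 mm, flat at the underside; grip bar along x, 84 mm long, 24 wide (centre line y = -31 mm), 26 high. About 150 g, balances near y = -13 mm; hold it across the grip at x = 0, y = -31 mm.
- smoother: Icing smoother, white plastic: sole plate with one square and one half-round end, bar handle on top. Origin: middle of outline, at the underside; x to the round end, z up. Sole 140 by 76 by 5 mm, round end of radius 38. Handle along x, x = -52 to 40 mm, y = 0, 24 mm wide from 28 to 40 mm up, on a web 18 mm wide. About 140 g; hold it across the handle near x = -6 mm.
- insert_wheel: Dark grey insert with the wheel's pocket (slot, round head, finger recess). All 4: fixed in a black case (rim 14 mm over counter), 200 (x) by 108 (y) mm, underside 4 mm over counter. Origin: middle of underside; x to pocket's head. Floor 3 mm, top 11 mm above origin; play 6 mm. Seated tool: its origin 3 mm above the insert's, same axes. Fingers 10 mm or more above a tool's underside stay clear.
- insert_lifter: Dark grey insert with the lifter's pocket: narrow slot for the handle, square head 72 mm wide, a wide finger recess across the slot. Size, origin, floor, play and seating as for insert_wheel: the seated lifter's origin is 3 mm above this origin, its x along this x.
- insert_scraper: Dark grey insert with the scraper's pocket: a 132 by 74 mm area for the blade and a shorter notch, 96 mm long, for the grip on the -y side. Size, origin, floor, play and seating as for insert_wheel: the seated scraper's origin is 3 mm above this origin, its x along this x.
- insert_smoother: Dark grey insert with the smoother's pocket: 152 by 88 mm, square at the -x end, corners cut off at the +x end for the round end. Size, origin, floor, play and seating as for insert_wheel: the seated smoother's origin is 3 mm above this origin, its x along this x.
- nozzle: Steel piping nozzle, a cone 28 mm across at the foot and 46 mm high, standing on the counter among the tools. Origin: centre of its foot. Leave it.
- cutter: Round steel pastry cutter, a thin ring 66 mm across and 30 mm high, standing on the counter beside the tools. Origin: centre of its underside. Leave it.

How it is judged:
At the end, for the whole second after the job is handed in: Each of the four tools lies in its own insert: origin within 12 mm of the insert's seen from above and under 6 mm above its underside, level within 2 degrees, x axes aligned within 11 degrees, at rest. Nozzle and cutter upright within 25 mm of where they stood (horizontal distance between pastry_wheel and insert_wheel below 0.012 m and z of pastry_wheel in the frame of insert_wheel between 0 and 0.006 m and angle between each of pastry_wheel, lifter, scraper, smoother's own z axis and vertical below 0.035 rad and angle between the x axis of pastry_wheel and the x axis of insert_wheel, either way round below 0.19 rad and linear speed of each of pastry_wheel, lifter, scraper, smoother below 0.02 m/s and horizontal distance between lifter and insert_lifter below 0.012 m and z of lifter in the frame of insert_lifter between 0 and 0.006 m and angle between the x axis of lifter and the x axis of insert_lifter, either way round below 0.19 rad and horizontal distance between scraper and insert_scraper below 0.012 m and z of scraper in the frame of insert_scraper between 0 and 0.006 m and angle between the x axis of scraper and the x axis of insert_scraper, either way round below 0.19 rad and horizontal distance between smoother and insert_smoother below 0.012 m and z of smoother in the frame of insert_smoother between 0 and 0.006 m and angle between the x axis of smoother and the x axis of insert_smoother, either way round below 0.19 rad and distance of each of nozzle, cutter from where it was at the start of the episode below 0.025 m and angle between each of nozzle, cutter's own z axis and vertical below 0.2 rad); the robot touches nothing.
It fails at once if the nozzle or the cutter is knocked over or shifted more than 25 mm (distance of any of nozzle, cutter from where it was at the start of the episode above 0.025 m or angle between any of nozzle, cutter's own z axis and vertical above 0.5 rad).
It also fails if it takes over 120 s, if anything falls off the work surface, if the arm or the gripper's body presses on something with over 40 N, if the wrist force passes 120 N, or if a joint passes its speed limit or range.

## Working session

There is one attempt and no reset: what is moved stays moved. The work goes in short steps, each a Python script; the robot and the scene stay as the last script left them, time stands still between calls to the robot, and variables do not carry over. Pictures are saved under pics/ and viewed, at most 14 in all, crops included, and the job is handed in when it is done.

```bash
ls; mkdir -p pics; python3 - <<'E'
from rig import *
import cv2
for n in("top","side"):
    im=grab_frame(n); cv2.imwrite(f"pics/{n}0.png",im[:,:,::-1]); c=calibration(n); print(n,c)
print(state())
E
```

```text
pics
top {'vfov': 45.51776392732057, 'cx': 317.93049462959124, 'cy': 200.9852468217552, 'k1': -0.08613109525093962, 'world_from_camera': array([[ 0.01648412, -0.99113362,  0.13184237,  0.39564918],
       [-0.99951611, -0.01981323, -0.02397874, -0.03657401],
       [ 0.02637836, -0.13138331, -0.99098063,  1.22980003],
       [ 0.        ,  0.        ,  0.        ,  1.        ]])}
side {'vfov': 43.37822571403781, 'cx': 321.0913365040452, 'cy': 199.35915825742651, 'k1': 0.004513767701694434, 'world_from_camera': array([[-0.98153426, -0.12923399,  0.14102865,  0.32657286],
       [-0.19078611,  0.60810449, -0.77059041,  1.10917527],
       [ 0.01382632, -0.7832672 , -0.62153144,  0.95863514],
       [ 0.        ,  0.        ,  0.        ,  1.        ]])}
{'clock': 0.1, 'q': array([ 1.19342362,  0.33282642, -0.06470596,  1.46084512,  0.02157516,
        1.34990955, -0.08849761]), 'dq': array([ 0.00162168, -0.00281515,  0.00138738, -0.00111407,  0.00092707,
        0.00102336, -0.00058696]), 'joint_torque': array([ 1.99220049e-03, -6.26747561e+01,  4.92801075e-02, -3.92431390e+01,
        1.61810144e-02,  6.93409616e-03, -6.98457688e-05]), 'ee_pos': array([ 0.21700243, -0.58576073,  0.23059025]), 'orientation': array([-3.09104152e+00, -5.54167259e-01,  4.07933578e-04]), 'ft_force': array([-0.75846005, -0.86770511,  0.3903517 ]), 'torque': array([-0.006072  ,  0.01105799, -0.00815964]), 'finger_force': 0.0, 'gripper_width': 0.08491692142878994}
```

View pics/top0.png

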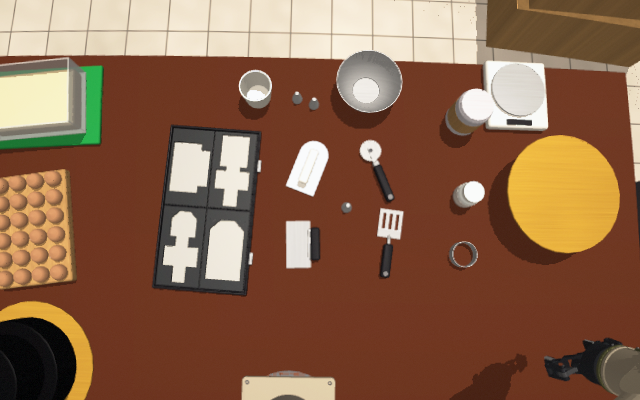

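```bash
cat > h.py <<'E'
from rig import *
import numpy as np, cv2
from scipy.spatial.transform import Rotation as R
def project(P,c):
    """world points -> pixels"""
    T=c["world_from_camera"]; p=(np.asarray(P,float)-T[:3,3])@T[:3,:3]
    s=p[...,:2]/p[...,2:]; f=200/np.tan(np.radians(c["vfov"]/2))
    return s*(1+c["k1"]*(s**2).sum(-1,keepdims=True))*f+[c["cx"],c["cy"]]
def ortho(im,c,x0,x1,y0,y1,z,res):
    """picture warped to plane z; up = +x, left = +y; res m per pixel"""
    X,Y=np.meshgrid(np.arange(x1,x0,-res),np.arange(y1,y0,-res),indexing="ij")
    m=project(np.stack([X,Y,np.full_like(X,z)],-1),c).astype(np.float32)
    return cv2.remap(im,m[...,0],m[...,1],cv2.INTER_LINEAR)
def grid(o,x1,y1,res,step=.1):
    o=o.copy(); h,w=o.shape[:2]
    for k in range(-20,21):
        v=k*step; r=int((x1-v)/res); q=int((y1-v)/res)
        if 0<=r<h: cv2.line(o,(0,r),(w,r),(0,200,0),1); cv2.putText(o,f"x{v:.2f}",(0,r-2),0,.35,(255,0,0))
        if 0<=q<w: cv2.line(o,(q,0),(q,h),(0,200,0),1); cv2.putText(o,f"y{v:.2f}",(q+2,10),0,.35,(255,0,0))
    return o
E
python3 - <<'E'
from h import *
im=cv2.imread("pics/top0.png"); c=calibration("top")
o=ortho(im,c,.1,.9,-.6,.6,.0,.0015); cv2.imwrite("pics/ortho0.png",grid(o,.9,.6,.0015)); print(o.shape)
E
```

```text
(534, 800, 3)
```

The top view shows the case at about (207,210): pockets for scraper (189,165), lifter (234,168), wheel (182,245), smoother (224,250). The tools are the smoother (308,167), wheel (378,170), scraper (303,243) and lifter (389,242). The nozzle stands at (346,207) and the cutter at (464,254).

```bash
python3 - <<'E'
from h import *
im=cv2.imread("pics/top0.png"); c=calibration("top")
o=ortho(im,c,.24,.68,-.24,.40,.0,.0008); cv2.imwrite("pics/ortho1.png",grid(o,.68,.40,.0008,.05)); print(o.shape)
E
```

```text
(550, 800, 3)
```

View pics/ortho1.png

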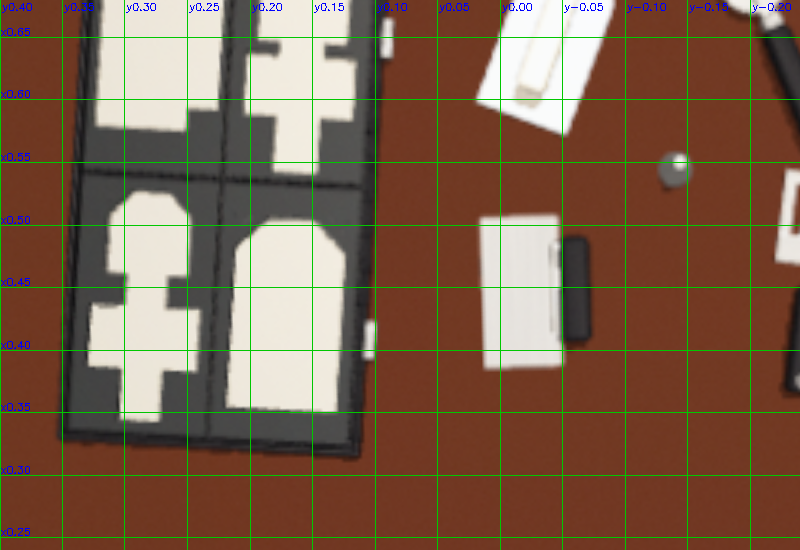

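The crop shows the wheel and smoother pockets (heads toward +x), the scraper with its grip on the -y side, and the nozzle at about (0.545,-0.14). I'll segment the objects next, with a picture covering the far half.

```bash
python3 - <<'E'
from h import *
im=cv2.imread("pics/top0.png"); c=calibration("top")
x0,x1,y0,y1,r=.30,.85,-.36,.40,.001
def seg(z):
    o=ortho(im,c,x0,x1,y0,y1,z,r); hsv=cv2.cvtColor(o,cv2.COLOR_BGR2HSV); return o,hsv
def comps(m,z,lab,amin):
    n,l,s,ct=cv2.connectedComponentsWithStats(m.astype(np.uint8))
    for i in range(1,n):
        if s[i,4]<amin: continue
        p=np.argwhere(l==i)[:,::-1].astype(np.float32)
        (u,v),(w,h),a=cv2.minAreaRect(p); b=cv2.boxPoints(((u,v),(w,h),a))
        e=b[1]-b[0] if np.linalg.norm(b[1]-b[0])>np.linalg.norm(b[2]-b[1]) else b[2]-b[1]
        ang=np.degrees(np.arctan2(-e[0],-e[1]))
        print(lab,z,"c",round(x1-v*r,4),round(y1-u*r,4),"size",round(max(w,h)),round(min(w,h)),"ang",round((ang+90)%180-90,1),"n",s[i,4])
for z in (.003,.011):
    o,h=seg(z); comps((h[...,2]>150)&(h[...,1]<70),z,"white",200)
o,h=seg(.024); comps((h[...,2]<62),.024,"black",600)
o,h=seg(.0); comps((h[...,1]<110)|(h[...,2]<55),0,"any",200)
o=ortho(im,c,.45,.85,-.32,.38,.0,.0009); cv2.imwrite("pics/ortho2.png",grid(o,.85,.38,.0009,.05))
E
```

```text
white 0.003 c 0.837 0.1085 size 81 26 ang -90.0 n 1555
white 0.003 c 0.826 -0.1995 size 159 48 ang -90.0 n 4737
white 0.003 c 0.6351 0.1589 size 188 88 ang -2.0 n 12309
white 0.003 c 0.6955 -0.206 size 66 58 ang 59.7 n 2777
white 0.003 c 0.651 -0.0409 size 144 80 ang -20.3 n 10662
white 0.003 c 0.6414 0.271 size 131 98 ang -3.4 n 11830
white 0.003 c 0.6495 0.0905 size 31 9 ang 0.0 n 263
white 0.003 c 0.4974 -0.253 size 89 62 ang -7.0 n 3977
white 0.003 c 0.4347 0.2829 size 183 87 ang -2.9 n 10397
white 0.003 c 0.4467 -0.0168 size 122 64 ang 1.7 n 7584
white 0.003 c 0.4286 0.1701 size 153 89 ang -3.5 n 12694
white 0.003 c 0.4085 0.1034 size 29 8 ang -3.2 n 235
white 0.011 c 0.8355 0.1075 size 83 29 ang -90.0 n 1778
white 0.011 c 0.8245 -0.1995 size 159 51 ang -90.0 n 5091
white 0.011 c 0.6334 0.1571 size 187 88 ang -3.0 n 12186
white 0.011 c 0.6916 -0.2004 size 65 57 ang -11.0 n 2740
white 0.011 c 0.6495 -0.0409 size 142 80 ang -20.2 n 10525
white 0.011 c 0.6398 0.269 size 130 97 ang -3.4 n 11648
white 0.011 c 0.648 0.0895 size 30 9 ang 0.0 n 261
white 0.011 c 0.4968 -0.2516 size 88 6
[... 260 characters left out ...]
 0.2154 size 423 240 ang -3.2 n 14372
black 0.024 c 0.6051 -0.2335 size 100 25 ang 22.4 n 2098
black 0.024 c 0.4475 -0.0603 size 83 22 ang 1.1 n 1767
black 0.024 c 0.4077 -0.2396 size 86 27 ang -6.8 n 1927
any 0 c 0.8285 0.108 size 84 43 ang -90.0 n 2740
any 0 c 0.836 -0.005 size 28 28 ang 0.0 n 685
any 0 c 0.826 -0.2 size 160 48 ang -90.0 n 5662
any 0 c 0.824 -0.0505 size 36 27 ang 0.0 n 768
any 0 c 0.5356 0.2171 size 431 252 ang -3.3 n 104515
any 0 c 0.6489 -0.2304 size 174 61 ang 29.6 n 5595
any 0 c 0.6516 -0.0408 size 146 82 ang -20.1 n 11085
any 0 c 0.545 -0.1395 size 28 27 ang 0.0 n 646
any 0 c 0.4542 -0.2485 size 179 65 ang -7.0 n 6792
any 0 c 0.4472 -0.0276 size 125 87 ang 1.9 n 9908
```

View pics/ortho2.png

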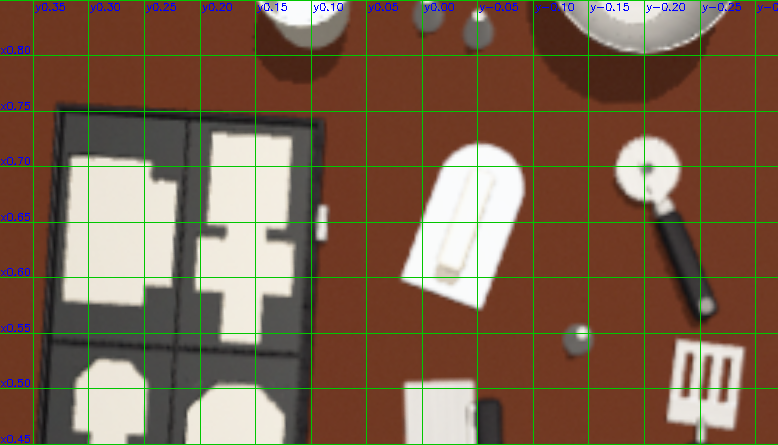

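The far view confirms all four inserts point toward +x at about -3.3°. The wheel lies head-up at +22°, the smoother round end up at -20°, and the lifter blade up at -7°. Poses are good enough to act on, so I'll start with the lifter.

```bash
cat >> h.py <<'E'
A=np.radians(-3.3)
INS={"lifter":(.6334,.1571),"scraper":(.6398,.269),"wheel":(.4348,.2806),"smoother":(.4282,.1688)}
TOOL={"lifter":(.4540,-.2470,-7.),"scraper":(.4471,-.0288,1.7),"wheel":(.6375,-.2202,22.4),"smoother":(.651,-.0409,-20.2)}
HOLD={"lifter":(-.022,0,.009),"scraper":(0,-.031,.0095),"wheel":(-.020,0,.009),"smoother":(-.006,0,.021)} # x, y, TCP height over underside
def tcp(xy,th,hold,z):
    c,s=np.cos(th),np.sin(th)
    return np.array([xy[0]+c*hold[0]-s*hold[1],xy[1]+s*hold[0]+c*hold[1],z+hold[2]])
def ori(th): return (R.from_euler("z",th)*R.from_euler("x",np.pi)).as_rotvec()
def show(t):
    s=state(); print(t,"t",round(s["clock"],1),"p",s["ee_pos"].round(4),"F",s["ft_force"].round(1),"w",round(s["gripper_width"],4),"ff",round(s["finger_force"],1),"q7",s["q"][6].round(2))
def pick(n,flip,opening=.058):
    x,y,a=TOOL[n]; th=np.radians(a); p=tcp((x,y),th,HOLD[n],0); o=ori(th+flip)
    move_pose(p+[0,0,.13],o); set_gripper(opening,40); servo_line(p+[0,0,.001],rate=.12); show("down")
    set_gripper(0.,50); show("grip"); servo_line(p+[0,0,.13],rate=.15); show("up")
def over(n,flip):
    p=tcp(INS[n],A,HOLD[n],.007); move_pose(p+[0,0,.10],ori(A+flip)); show("over")
def lower(n,d=(0,0)):
    p=tcp(INS[n],A,HOLD[n],.007)+[*d,0]
    servo_line(p+[0,0,.014],rate=.1); f0=state()["ft_force"][2]
    for h in (.010,.007,.004,.002,.001):
        servo_line(p+[0,0,h],rate=.04)
        if state()["ft_force"][2]-f0>6: show("contact"); return False
    show("low"); return True
def release(n):
    w=state()["gripper_width"]; set_gripper(w+.022); show("open")
    p=state()["ee_pos"]; servo_line(p+[0,0,.11],rate=.15)
E
python3 - <<'E'
from h import *
for n in TOOL:
  for flip in (0,np.pi):
    x,y,a=TOOL[n]; th=np.radians(a)
    a1=inverse_kinematics(tcp((x,y),th,HOLD[n],.0)+[0,0,.13],ori(th+flip)); a2=inverse_kinematics(tcp(INS[n],A,HOLD[n],.007),ori(A+flip))
    print(n,flip, None if a1 is None else a1.round(2), None if a2 is None else a2.round(2))
E
```

```text
lifter 0 [ 0.72  0.15 -0.32  1.9   0.05  1.11 -1.31] [ 0.24  0.68 -0.77  1.61  0.52  1.06 -2.3 ]
lifter 3.141592653589793 [ 0.97  0.17 -0.59  1.88  0.11  1.12  1.79] [ 0.38  0.78 -0.98  1.61  0.7   1.14  0.74]
scraper 0 [ 0.67  0.07 -0.65  1.98  0.05  1.1  -1.54] [ 0.07  0.76 -0.72  1.47  0.53  1.12 -2.38]
scraper 3.141592653589793 [ 0.76  0.08 -0.74  1.98  0.06  1.1   1.59] [ 0.21  0.86 -0.96  1.46  0.73  1.2   0.66]
wheel 0 [ 0.57  0.5  -0.39  1.46  0.19  1.22 -1.02] [-0.99  0.31  0.34  2.01 -0.14  0.84 -2.2 ]
wheel 3.141592653589793 [ 1.07  0.82 -1.25  1.43  0.78  1.44  1.78] [ 0.2   0.54 -1.05  1.95  0.56  0.98  0.4 ]
smoother 0 [ 0.39  0.49 -0.54  1.48  0.25  1.25 -2.1 ] [ 0.49  0.4  -1.08  2.06  0.45  0.93 -2.46]
smoother 3.141592653589793 [ 0.52  0.54 -0.74  1.47  0.37  1.28  0.97] [ 0.42  0.36 -0.99  2.06  0.38  0.91  0.73]
```

```bash
python3 - <<'E'
from h import *
pick("lifter",np.pi); over("lifter",np.pi)
cv2.imwrite("pics/w1.png",grab_frame("wrist")[:,:,::-1]); cv2.imwrite("pics/t1.png",grab_frame("top")[:,:,::-1])
E
```

```text
down t 3.4 p [ 0.4326 -0.2446  0.0107] F [-0.6 -0.2 -0.2] w 0.058 ff 0.0 q7 1.68
grip t 3.8 p [ 0.4325 -0.2446  0.0107] F [-1.1  0.5  6.2] w 0.0229 ff 49.7 q7 1.68
up t 4.8 p [ 0.4316 -0.2441  0.138 ] F [ 0.7  0.1 -1.7] w 0.0223 ff 49.0 q7 1.79
over t 6.4 p [0.6118 0.1566 0.1158] F [-1.2 -0.2 -0.9] w 0.0225 ff 49.0 q7 0.87
```

View pics/w1.png

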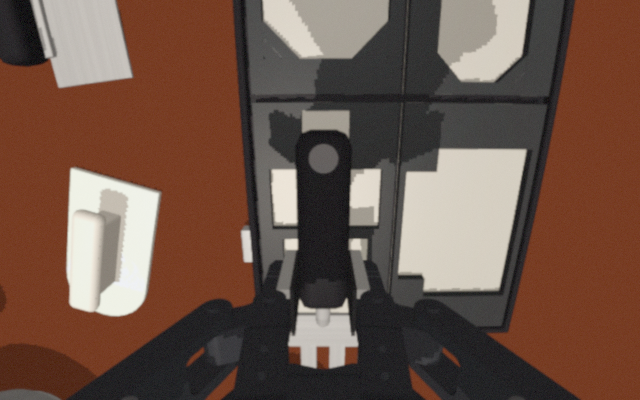

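The wrist view shows the lifter held straight, with its handle end at (323,131) and the slot end at (326,110). I'll compare both with their predicted positions.

```bash
python3 - <<'E'
from h import *
c=calibration("wrist"); s=state(); p=s["ee_pos"]; th=A
def w(o,v): return tcp(o,th,(v[0],v[1],0),o[2])+[0,0,v[2]]
ins=np.array([*INS["lifter"],.004]); t=np.array([p[0]+.022*np.cos(th),p[1]+.022*np.sin(th),p[2]-.009-.0])
for d in (0,.005): print("handle end top/low",project(w(t,(-.088+d,0,.024)),c).round(1),project(w(t,(-.088+d,0,.012)),c).round(1))
print("slot end",project(w(ins,(-.094,0,.011)),c).round(1),project(w(ins,(-.094,0,.003)),c).round(1))
im=cv2.imread("pics/w1.png"); g=cv2.cvtColor(im,cv2.COLOR_BGR2GRAY); print(g[95:160:2,312],g[180,255:395:3])
print("recess row", project(w(ins,(-.06,.0,.003)),c).round(1))
E
```

```text
handle end top/low [324.8 136. ] [324.7 132.8]
handle end top/low [324.8 148.8] [324.7 144.5]
slot end [326.3 108.7] [326.2 108.3]
[ 64  59  43  41  86  80  55  60 137 158 158 161 158 157 157 160 157 120
  30  24  24  24  31  28  29  25  44  79  96  95  98  96  99] [ 58 107 111 109 109  84 207 228 228 229 230 229 229 224  71  30  25  27
  34  32  24  30  30  33  30  32  33  32  21  26  26  28 136 203 222 221
 222 220 221 218 219 214  79  84  85  83  83]
recess row [326.2 153.1]
```

Both agree to within about 1.5 mm, so I'll place the lifter and then do the wheel.

```bash
python3 - <<'E'
from h import *
if lower("lifter",(.001,0)):
    release("lifter")
    pick("wheel",np.pi); cv2.imwrite("pics/t2.png",grab_frame("top")[:,:,::-1]); over("wheel",np.pi)
    cv2.imwrite("pics/w2.png",grab_frame("wrist")[:,:,::-1])
    c=calibration("wrist"); p=state()["ee_pos"]
    t=np.array([p[0]+.02*np.cos(A),p[1]+.02*np.sin(A)])
    print("handle end",project(tcp(t,A,(-.085,0,p[2]-.009),.024),c).round(1),"slot end",project(tcp(INS["wheel"],A,(-.091,0,.004),.011),c).round(1))
E
```

```text
contact t 8.8 p [0.6125 0.1584 0.0178] F [-3.6 -2.   6.7] w 0.0229 ff 50.0 q7 0.81
```

```bash
python3 -c "
import cv2,numpy as np
a=cv2.imread('pics/w2.png');b=cv2.imread('pics/t2.png')[100:320,140:500]
a=cv2.resize(a[60:400,100:540],(440,340));b=cv2.resize(b,None,fx=1,fy=1)
o=np.zeros((340,800,3),np.uint8);o[:,:440]=a;o[:220,440:]=b;cv2.imwrite('pics/m2.png',o)"
```

```text
[ WARN:0@0.005] global loadsave.cpp:275 findDecoder imread_('pics/w2.png'): can't open/read file: check file path/integrity
[ WARN:0@0.005] global loadsave.cpp:275 findDecoder imread_('pics/t2.png'): can't open/read file: check file path/integrity
Traceback (most recent call last):
TypeError: 'NoneType' object is not subscriptable
```

The contact came with the TCP at 0.0178. The tool was gripped with the TCP 10.7 mm above its underside, so the underside is at 7.1 mm, which is the floor. The lifter is seated, so I'll release it and continue.

```bash
sed -i 's/if state()\["ft_force"\]\[2\]-f0>6: show("contact"); return False/if state()["ft_force"][2]-f0>5: show(f"contact {h}"); return h<=.003/; s/(.010,.007,.004,.002,.001)/(.010,.007,.004,.0025,.0015)/' h.py
python3 - <<'E'
from h import *
release("lifter")
pick("wheel",np.pi); cv2.imwrite("pics/t2.png",grab_frame("top")[:,:,::-1]); over("wheel",np.pi)
cv2.imwrite("pics/w2.png",grab_frame("wrist")[:,:,::-1])
c=calibration("wrist"); p=state()["ee_pos"]
t=np.array([p[0]+.02*np.cos(A),p[1]+.02*np.sin(A)])
print("handle end",project(tcp(t,A,(-.085,0,p[2]-.01),.024),c).round(1),"slot end",project(tcp(INS["wheel"],A,(-.091,0,.004),.011),c).round(1))
a=cv2.imread('pics/w2.png')[60:400,100:540];b=cv2.imread('pics/t2.png')[100:320,140:500]
o=np.zeros((340,800,3),np.uint8);o[:,:440]=a;o[:220,440:]=b;cv2.imwrite('pics/m2.png',o)
E
```

```text
open t 9.1 p [0.6125 0.1584 0.0169] F [ 1.   0.3 -0.1] w 0.0448 ff 0.0 q7 0.82
down t 12.9 p [ 0.6196 -0.2279  0.0109] F [-0.7  1.   0.5] w 0.0581 ff 0.0 q7 1.86
grip t 13.3 p [ 0.6195 -0.2281  0.0108] F [-0.6 -0.2  6.6] w 0.0208 ff 49.7 q7 1.86
up t 14.4 p [ 0.6184 -0.2278  0.1378] F [ 1.3  0.4 -1.5] w 0.0206 ff 49.0 q7 1.92
over t 16.4 p [0.4156 0.2811 0.116 ] F [-0.2 -0.2 -0.7] w 0.0205 ff 48.9 q7 0.49
handle end [324.9 138.2] slot end [324.7 109.8]
```

View pics/m2.png

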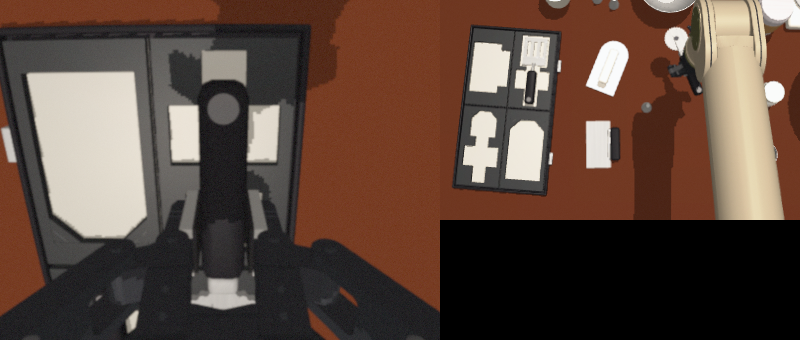

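The lifter lies in its pocket (530,70 in the picture's right half). The wheel's handle end is at (323,140) against a predicted 138, and its slot end at 111 against 110, so I'll place it and then take the scraper.

```bash
python3 - <<'E'
from h import *
if lower("wheel"):
    release("wheel")
    pick("scraper",np.pi); cv2.imwrite("pics/t3.png",grab_frame("top")[:,:,::-1]); over("scraper",np.pi)
    cv2.imwrite("pics/w3.png",grab_frame("wrist")[:,:,::-1])
    c=calibration("wrist"); p=state()["ee_pos"]
    t=tcp(p[:2],A,(0,.031,0),0)[:2]
    for x,y,z in ((-.042,-.031,.026),(-.06,.043,0),(-.06,-.019,0)): print("tool",project(tcp(t,A,(x,y,p[2]-.011),z),c).round(1))
    for x,y in ((-.066,.049),(-.066,-.025),(-.048,-.049)): print("pocket",project(tcp(INS["scraper"],A,(x,y,.004),.011),c).round(1))
    a=cv2.imread('pics/w3.png')[0:400,100:540];b=cv2.imread('pics/t3.png')[100:320,140:500]
    o=np.zeros((400,800,3),np.uint8);o[:,:440]=a;o[:220,440:]=b;cv2.imwrite('pics/m3.png',o)
E
```

```text
low t 18.7 p [0.4149 0.2819 0.0177] F [-0.6 -0.3  2.7] w 0.0208 ff 49.3 q7 0.38
open t 19.0 p [0.4148 0.2818 0.0175] F [-0.7  0.2  1. ] w 0.0429 ff 0.0 q7 0.38
down t 22.7 p [ 0.4485 -0.0599  0.0111] F [ 0.3  0.  -0.2] w 0.0578 ff 0.0 q7 1.21
grip t 23.1 p [ 0.4484 -0.06    0.011 ] F [-2.   0.1  7.3] w 0.023 ff 49.6 q7 1.21
up t 24.2 p [ 0.4475 -0.0599  0.1388] F [ 0.4  0.2 -2.6] w 0.0225 ff 49.0 q7 1.43
over t 25.6 p [0.6385 0.2365 0.1166] F [ 0.1 -0.5 -1.1] w 0.0227 ff 49.0 q7 0.71
tool [324.8 194.7]
tool [478.7 142.7]
tool [349.8 142.3]
pocket [434.1 116.7]
pocket [334.6 116.5]
pocket [302.6 141.1]
```

View pics/m3.png

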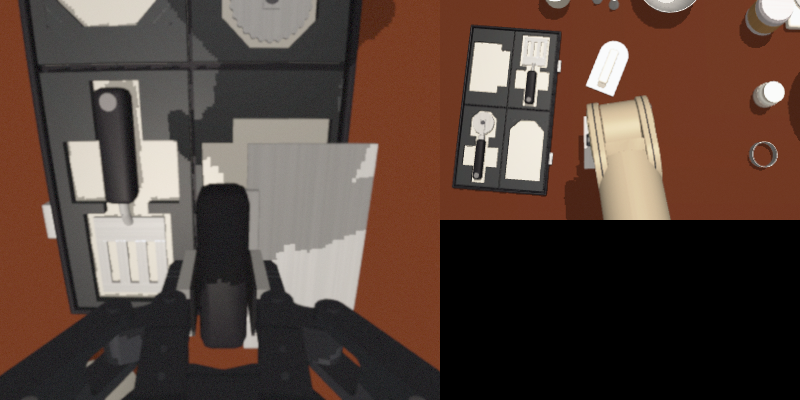

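The lifter and wheel are seated. The scraper's blade corner is at (478,143) as predicted, and its pocket at (334..428,118) matches within about 2 mm. Next I'll place it and fetch the smoother.

```bash
python3 - <<'E'
from h import *
if lower("scraper"):
    release("scraper")
    pick("smoother",np.pi); cv2.imwrite("pics/t4.png",grab_frame("top")[:,:,::-1]); over("smoother",np.pi)
    cv2.imwrite("pics/w4.png",grab_frame("wrist")[:,:,::-1])
    c=calibration("wrist"); p=state()["ee_pos"]
    t=tcp(p[:2],A,(.006,0,0),0)[:2]
    for x,y,z in ((-.07,-.038,.005),(-.07,.038,.005),(-.052,0,.04)): print("tool",project(tcp(t,A,(x,y,p[2]-.0225),z),c).round(1))
    for x,y in ((-.076,-.044),(-.076,.044)): print("pocket",project(tcp(INS["smoother"],A,(x,y,.004),.009),c).round(1))
    a=cv2.imread('pics/w4.png')[0:400,100:540];b=cv2.imread('pics/t4.png')[100:320,140:500]
    o=np.zeros((400,800,3),np.uint8);o[:,:440]=a;o[:220,440:]=b;cv2.imwrite('pics/m4.png',o)
E
```

```text
low t 27.9 p [0.6382 0.2382 0.0182] F [-0.8 -0.8  0.9] w 0.0226 ff 49.3 q7 0.67
open t 28.2 p [0.638  0.2381 0.018 ] F [-0.8 -0.4  0.4] w 0.0445 ff 0.0 q7 0.67
down t 31.7 p [ 0.646  -0.0387  0.0229] F [-0.4 -0.1  0.1] w 0.0583 ff 0.0 q7 0.8
grip t 32.1 p [ 0.6458 -0.0388  0.0227] F [-2.4 -0.9  5.5] w 0.0228 ff 50.0 q7 0.8
up t 33.1 p [ 0.6448 -0.039   0.1498] F [ 0.5  0.3 -1.1] w 0.0231 ff 49.2 q7 0.86
over t 34.3 p [0.4235 0.1685 0.1284] F [ 0.4 -0.3 -1.4] w 0.0228 ff 49.2 q7 0.8
tool [247.  132.9]
tool [401.8 132.4]
tool [325.  187.1]
pocket [267.6 109.8]
pocket [380.9 109.4]
```

View pics/m4.png

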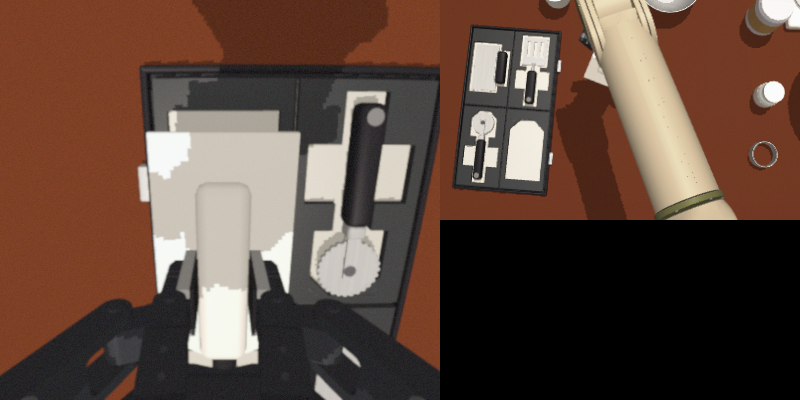

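The scraper is in its pocket. The smoother's square end at (247..400,132) and its pocket at (268..379,110) both match the prediction, so I'll place it, retreat and inspect.

```bash
python3 - <<'E'
from h import *
if lower("smoother"):
    release("smoother")
    move_pose([.40,-.35,.25],ori(np.radians(20)+0)) if False else set_joints([1.193,.332,-.065,1.46,.022,1.35,-.088]); show("home")
    im=grab_frame("top")[:,:,::-1]; c=calibration("top")
    o=ortho(im,c,.31,.76,.09,.37,.010,.0008); s=cv2.cvtColor(np.ascontiguousarray(grab_frame("side")),cv2.COLOR_RGB2BGR)
    d={"lifter":((-.088,-.012),(.088,-.03),(.088,.03),(-.088,.012)),"wheel":((-.085,-.011),(.085,0),(-.085,.011)),"scraper":((-.06,-.043),(.06,-.043),(.06,.043),(-.06,.043)),"smoother":((-.07,-.038),(.07,0),(-.07,.038))}
    for n in d:
        P=np.array([tcp(INS[n],A,(*v,0),0)[:2] for v in d[n]])
        for x,y in P: cv2.circle(o,(int((.37-y)/.0008),int((.76-x)/.0008)),3,(0,0,255),-1)
    out=np.zeros((563,800,3),np.uint8); out[:o.shape[0],:350]=o; out[:400,350:]=s[0:400,150:600]; cv2.imwrite("pics/f.png",out)
    o2=ortho(im,c,.4,.6,-.4,0,0,.001); print(project(np.array([.545,-.1395,0]),c))
E
```

```text
low t 36.6 p [0.4223 0.1692 0.0296] F [ 0.2 -1.   0.3] w 0.023 ff 49.4 q7 0.64
open t 37.0 p [0.4222 0.1691 0.0295] F [-0.8 -0.1  0. ] w 0.0455 ff 0.0 q7 0.64
home t 40.6 p [ 0.2186 -0.5854  0.2314] F [ 0.2 -0.4 -0.7] w 0.0448 ff 0.0 q7 -0.09
[345.92905648 206.97221391]
```

View pics/f.png

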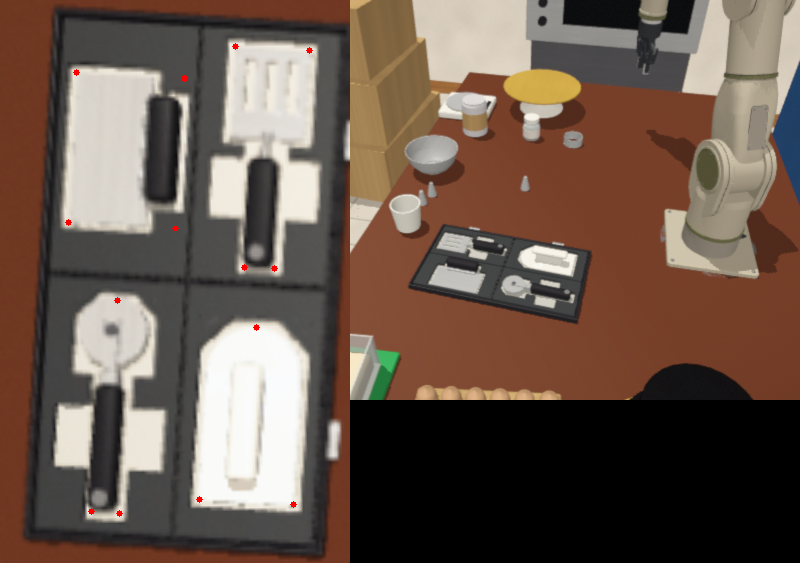

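All four tools lie in their pockets at floor height: the release TCP minus the grip height gives about 7 mm for each. The nozzle (525,183) and cutter (573,139) are still standing, so I'm handing in.

```bash
python3 -c "
from rig import *
print(sign_off())"
```

```text
the job is handed in; nothing more can be done
None
```

I placed all four tools flat in their own inserts and released them. The nozzle and cutter were still standing in the final pictures, and I handed the job in at about 41 s on the robot's clock; the sign-off returned no verdict.

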